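Stroke the ring cradle and hold a wheel hub down in it

TASK

Before loading the fixture, push its red treadle down to the stop with the ring empty, and let it come fully back up, to prove that the sprung ring runs freely. Then take the bronze wheel hub out of the blue kit tray, set it upright with its lower spigot in the yellow ring, and press it down until the ring is fully home at the bottom of its travel. Finish while the gripper is still holding the hub down there (without touching the treadle), and leave the other parts where they lie.

Things in the scene. Friction and masses are not known exactly. Their poses are not given: they have to be found in the camera images.
- ring_top (a point): Centre of the top face of the fixture's yellow sprung ring: 100 mm outside, 62 mm bore right through, 14 mm thick; top 76 mm above the bench at rest, 58 mm at the bottom stop. z up. Below it is free space for the hub's spigot. Ring and treadle belong to one aluminium fixture fixed to the bench, turned up to 20 degrees about the vertical; hinge posts on this frame's +y side, pad on -y.
- cradle_ring (a joint): Downward travel of the yellow ring, m: 0 = up at rest, 0.018 = bottom stop. Springs push it up: about 8 N before it starts to move, about 16 N at the bottom; the hub's weight (3 to 5 N) does not sink it. The treadle is linked to it, both go down together: ring travel = 0.1 m x treadle angle.
- pedal_pad (a point): Centre of the top of the black rubber pad (70 x 60 mm) at the free end of the red treadle, a fork whose bars (136 mm apart) pass either side of the ring. Hinge axis level along this frame's x, 262 mm from the pad along its +y, 45 mm above the bench. The pad slopes; it is about 98 mm above the bench at rest, 51 mm at its stop.
- pedal (a joint): Treadle angle, rad: 0 = up at rest, 0.18 = pressed to its stop. The pad takes about 3 N to start and 6 N at the stop; it springs back up when released.
- hub_center (a point): Bronze wheel hub, round, 102 mm tall, 0.4 kg, upright in the tray; point on its axis half-way up, 51 mm above its foot. From the foot: spigot 52 mm dia. 0-34 mm (tapers to 44 at the foot), flange 92 dia. 34-42, cone 60 to 44 dia. 42-60, straight neck 44 dia. 60-102 (grip here). The flange's underside sits on the ring: seated, this point is 17 mm above ring_top.
- tray: Shallow blue kit tray fixed to the bench, 170 mm (x) x 320 mm (y), walls 5 mm thick and 38 mm high, with a pale green insert whose top is 12 mm above the surface. Origin: centre of its underside. The hub, bearing and cage stand in it in a row along its y, 100 mm apart, in any order.
- bearing_center (a point): Bystander: steel bearing ring lying in the tray, 62 mm diameter, 16 mm high; point at its centre.
- cage_center (a point): Bystander: black slotted spacer ring standing in the tray, 64 mm diameter, 34 mm high; point at its centre.
- upright_center (a point): Bystander: black wheel-carrier casting lying on the bench beyond the fixture and tray, about 125 x 160 mm, 24 mm high; point at the centre of its round eye, half-way up.
There are look-alikes about, which are no part of the job. Of the things like the part that bears hub_center, leave any that is pink; of the rest the smaller one is meant.

How it is judged:
On the way, in this order (a step that is already met when the one before it is completed fails the run):
1. the treadle is pressed to its stop by the robot while the ring is empty (value of joint pedal above 0.165 rad and contact force between any of the fingers, the arm and pedal above 1 N and horizontal distance between hub_center and ring_top above 0.09 m), for 0.1 s.
2. the treadle is let go and is fully back up, the ring still empty (value of joint pedal below 0.02 rad and horizontal distance between hub_center and ring_top above 0.09 m and contact force between each of the fingers, the arm and pedal below 0.5 N), for 0.1 s.
3. the hub stands upright in the ring, its flange on the ring (horizontal distance between hub_center and ring_top below 0.007 m and angle between hub_center's own z axis and vertical below 0.1 rad and z of hub_center in the frame of ring_top below 0.022 m and contact force between hub and cradle_ring above 1 N), for 0.1 s.
At the end, for the whole second after the job is handed in: Ring over 15.5 of its 18 mm down and still; hub seated (within 7 mm of its axis, upright within 0.1 rad) and off tray and treadle; fingers pressing it (over 3 N on hub, 8 N on ring), robot off the treadle; bearing, spacer and casting within 30 mm of their places (all of step 3 and value of joint cradle_ring above 0.0155 m and contact force between hub and cradle_ring above 8 N and contact force between the fingers and hub above 3 N and velocity of joint cradle_ring below 0.01 m/s and linear speed of hub below 0.02 m/s and contact force between each of the fingers, the arm, hub and pedal below 0.5 N and contact force between hub and tray below 0.5 N and distance of each of bearing_center, cage_center, upright_center from where it was at the start of the episode below 0.03 m); the arm keeps its last pose, push and grip.
It fails at once if the bearing ring is pushed more than 30 mm from its place (distance of bearing_center from where it was at the start of the episode above 0.03 m).
It fails at once if the slotted spacer is pushed more than 30 mm from its place (distance of cage_center from where it was at the start of the episode above 0.03 m).
It fails at once if the casting is pushed more than 30 mm from its place (distance of upright_center from where it was at the start of the episode above 0.03 m).
It fails at once if the hub is tipped over (more than 0.6 rad) (angle between hub_center's own z axis and vertical above 0.6 rad).
It also fails if it takes over 64 s, if anything falls off the work surface, if the arm or the gripper's body presses on something with over 40 N, if the wrist force passes 120 N, or if a joint passes its speed limit or range.

ROBOT

A 6-joint arm with a two-finger parallel gripper is mounted at the origin on the work surface. World frame = base frame: x ahead of the robot, y to its left, z up, the work surface at z = 0. Lengths are in m, angles in rad, forces in N, time in s.
With the tool pointing down it reaches from about 0.2 to 0.875 m from the base axis. Payload 3.4 kg.
Tool frame: the origin (TCP) lies between the finger pads; the fingertips stand 25 mm ahead of it and the grasp point (between the pads) lies 6 mm ahead of it (r.nose_length is the z of the fingertips in the tool frame, in m); z points along the fingers, x is the direction in which the jaws open and shut, and the axes are right-handed (so a half turn about z gives the same grasp; the last joint's range is limited). The gripper opens to 94 mm and grips with 3 to 60 N. Pads are 16 mm wide; open, the fingers measure 119 mm over their backs; the gripper's body (75 mm by 177 mm) begins 78 mm behind the grasp point.
Start: joints at [-1.253, 0.276, 1.505, -0, 1.361, -0.121], TCP at [0.244, -0.521, 0.23] pointing down, gripper open.
Joint ranges: [-2.89, 2.89], [-0.75, 2.08], [0.22, 2.7], [-1.18, 4.32], [0.11, 2.71], [-2.7, 2.7]. Speed limits (rad/s): [2.57, 2.57, 3.14, 3.14, 3.14, 3.14].

INTERFACE

Orientations are given as a unit quaternion [w, x, y, z].
In Python, from plant import r, gripper_to, inverse_kinematics, vision, models, telemetry gives the robot as it stands. Calls block until the motion is done:
- r.move_to(position, orientation): joint-space move of the TCP to a pose.
- r.move_l(position, rot=None, vel=0.15, guard=None): straight line of the TCP; rot=None keeps the orientation; vel is the mean speed in m/s. With guard (N) it stops when the force on the tool has changed by that much, and returns True; else False.
- r.movej(angles): joint-space move.
- gripper_to(opening, f_grip=None): finger opening in m; f_grip is the grip in N (None keeps the last); returns when the fingers have stopped.
- r.hold(seconds).
- inverse_kinematics(position, orientation): joint angles nearest the present ones, or None.
- vision.snapshot(name): name is "scene" or "top"; returns the picture (384x512x3 uint8, red, green, blue); there is no depth.
- vision.get_calibration(name): a dict with "fx", "fy", "cx", "cy" (pixels), "position" and "orientation" of the camera in the world. Camera axes: x right, y down, z forward; pixel columns grow to the right and rows downward; lengths in m; the calibration is good to about 2 mm. A picture is of the moment at which its call begins. get_calibration takes no time and is no camera call.
A pose or a line that the arm cannot do raises r.PlanningError and nothing moves.
- r.sign_off(): hands the job in, once; it reports no verdict.
Trained networks look in the newest picture that a camera, given by its name, has taken for a name from the list of things; names that differ only in an ending like _2 or _b are one class to them, and where a whole thing is asked for, a point or a joint stands for the part that bears it (a point fixed in the world has none). Each returns a list of dicts, best first, with "score" (0 to 1); they miss things now and then, are a little off and sometimes report something else, mostly with a low value. They report only what shows in the picture. A call takes as long as a camera call. They do not tell look-alikes from the thing itself.
- models.boxes_of(thing, camera): "at" ([x, y, z] in m, in world coordinates, good to about 4 mm: the middle of the surface that is visible of it).
- models.regions_of(thing, camera): "pixels" (384x512 bool, what is visible of it).
- models.mark_of(thing, camera): "at" ([x, y, z] in m, in world coordinates, good to about 4 mm: a listed point, or the origin of a listed thing).
Readings, each from a call of its own:
- telemetry.current_t(): time.
- telemetry.current_joints(): joint angles.
- telemetry.current_dq(): joint speeds.
- telemetry.current_joint_efforts(): joint torques, N m.
- telemetry.current_ee_pos(): TCP position.
- telemetry.current_tool_rot(): TCP orientation.
- telemetry.current_wrist_force(): force on the tool from outside, world axes, zero at the start.
- telemetry.current_torque(): the same for the moment, N m.
- telemetry.current_opening(): finger opening in m.
Only numpy, scipy, OpenCV 4.12 (cv2) and the standard library are available. Lean on these libraries where they do the work, as an engineer would, in place of code of your own. Each camera call takes 0.05 s, during which the arm holds its last target.

## Working session

There is one attempt and no reset: what is moved stays moved. The work goes in short steps, each a Python script; the robot and the scene stay as the last script left them, time stands still between calls to the robot, and variables do not carry over. Pictures are saved under pics/ and viewed, and the job is handed in when it is done.

```bash
ls; mkdir -p pics; python3 - <<'E'
from plant import r, vision, models, telemetry
import cv2
for n in ("scene","top"):
    im=vision.snapshot(n); cv2.imwrite(f"pics/{n}0.png",im[:,:,::-1]); print(n,vision.get_calibration(n))
    for t in ["ring_top","pedal_pad","hub_center","tray","bearing_center","cage_center","upright_center"]:
        print(t,[(round(d["score"],2),[round(float(v),3) for v in d["at"]]) for d in models.mark_of(t,n)])
print(telemetry.current_t())
E
```

```text
pics
scene {'fx': 377.37490143327824, 'fy': 377.37490143327824, 'cx': 251.33648597696896, 'cy': 191.84434413409124, 'position': array([1.53353857, 0.20482825, 0.83061374]), 'orientation': array([-0.29954882,  0.61490227,  0.66105268, -0.30850456])}
ring_top [(0.59, [0.556, -0.154, 0.076])]
pedal_pad [(0.63, [0.528, -0.311, 0.099])]
hub_center [(0.7, [0.729, 0.41, 0.068]), (0.62, [0.509, 0.559, 0.051])]
tray [(0.66, [0.528, 0.287, 0.004])]
bearing_center [(0.63, [0.527, 0.296, 0.023]), (0.3, [0.737, 0.089, 0.01])]
cage_center [(0.54, [0.526, 0.19, 0.024])]
upright_center []
top {'fx': 354.8754000463662, 'fy': 354.8754000463662, 'cx': 259.89502132204285, 'cy': 188.93591154507354, 'position': array([0.42553479, 0.12784801, 0.99519581]), 'orientation': array([-0.06536698,  0.70944512, -0.69885152,  0.06341405])}
ring_top [(0.77, [0.549, -0.153, 0.075])]
pedal_pad [(0.94, [0.527, -0.306, 0.098])]
hub_center [(0.88, [0.725, 0.408, 0.073]), (0.82, [0.509, 0.562, 0.054]), (0.78, [0.529, 0.385, 0.065])]
tray [(0.82, [0.523, 0.29, -0.002]), (0.59, [0.531, 0.295, 0.023])]
bearing_center [(0.82, [0.529, 0.295, 0.021])]
cage_center [(0.7, [0.53, 0.189, 0.027])]
upright_center [(0.92, [0.739, 0.086, 0.015])]
0.8
```

View pics/scene0.png

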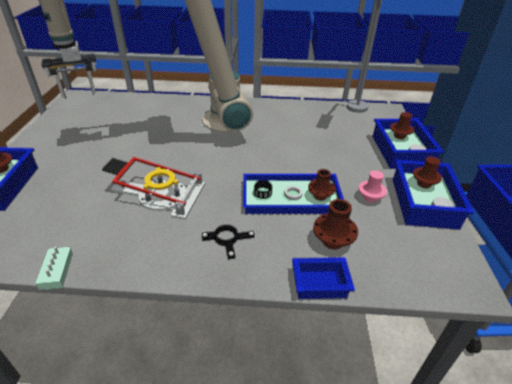

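View pics/top0.png

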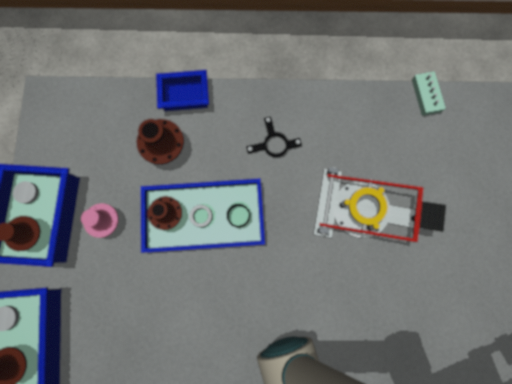

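The hub could be confused with several parts:
- Hub in the kit tray: top (165,212), scene (322,183).
- Large bolt-holed hub on the bench: top (160,140), scene (336,222).
- Pink hub: top (100,220), scene (374,187).
- Hubs in the other trays: top (20,233) and (10,360), scene (403,125), (429,172) and (5,160).

I choose the one in the tray with the bearing and the spacer. Next I'll check it in a close crop and refine the positions.

```bash
cat > h.py <<'E'
import numpy as np, cv2
from scipy.spatial.transform import Rotation as R
from plant import r, gripper_to, inverse_kinematics, vision, models, telemetry
def cam(n):
    c=vision.get_calibration(n); q=c["orientation"]
    return c, R.from_quat([q[1],q[2],q[3],q[0]]).as_matrix()
def ray(n,u,v,z):
    c,M=cam(n); d=M@np.array([(u-c["cx"])/c["fx"],(v-c["cy"])/c["fy"],1.0]); p=np.array(c["position"])
    return p+d*(z-p[2])/d[2]
def proj(n,P):
    c,M=cam(n); q=M.T@(np.array(P,float)-c["position"]); return np.array([c["fx"]*q[0]/q[2]+c["cx"],c["fy"]*q[1]/q[2]+c["cy"]])
def quat(yaw):  # tool down, tool x at yaw in world
    M=R.from_euler("z",yaw)*R.from_euler("x",np.pi); x,y,z,w=M.as_quat(); return [w,x,y,z]
def circ(n,P,rad):
    t=np.linspace(0,2*np.pi,40); return np.array([proj(n,[P[0]+rad*np.cos(a),P[1]+rad*np.sin(a),P[2]]) for a in t])
def stat(s=""):
    print(s,"t",round(telemetry.current_t(),2),"p",np.round(telemetry.current_ee_pos(),4),"F",np.round(telemetry.current_wrist_force(),1),"w",round(telemetry.current_opening(),4))
E
python3 - <<'E'
from h import *
for n in ("top","scene"):
    im=cv2.imread(f"pics/{n}0.png"); hsv=cv2.cvtColor(im,cv2.COLOR_BGR2HSV)
    # ring by yellow
    m=cv2.inRange(hsv,(20,120,100),(35,255,255)); k,l,s,ce=cv2.connectedComponentsWithStats(m); i=1+np.argmax(s[1:,4])
    ct=max(cv2.findContours((l==i).astype(np.uint8),cv2.RETR_EXTERNAL,cv2.CHAIN_APPROX_NONE)[0],key=len)
    e=cv2.fitEllipse(ct); print(n,"ring",e, ray(n,*e[0],0.076))
    for nm in ("hub_center","cradle_ring","pedal_pad"):
        for d in models.regions_of(nm,n):
            v,u=np.nonzero(d["pixels"]); print(nm,round(d["score"],2),u.mean().round(1),v.mean().round(1),u.min(),u.max(),v.min(),v.max(),len(u))
    for nm in ("bearing_center","cage_center"):
        print(nm,[(round(d["score"],2),np.round(d["at"],3)) for d in models.boxes_of(nm,n)])
    o=cv2.resize(im,None,fx=4,fy=4,interpolation=cv2.INTER_CUBIC)
    H=[0.529,0.385]; Rg=[0.552,-0.154]
    for P,rad in (([*H,0.114],.022),([*H,0.054],.046),([*Rg,.076],.05),([*Rg,.076],.031)):
        cv2.polylines(o,[np.int32((circ(n,P,rad)+.5)*4)],True,(255,255,0),1)
    def crop(c,w=75,h=75): 
        x,y=int(c[0]*4-190),int(c[1]*4-190); return o[max(y,0):y+380,max(x,0):x+380]
    cv2.imwrite(f"pics/crop_{n}.png",np.hstack([cv2.resize(crop(proj(n,[*H,.08])),(390,390)),cv2.resize(crop(proj(n,[*Rg,.076])),(390,390))]))
E
```

```text
top ring ((367.68701171875, 205.9830780029297), (38.62337112426758, 40.24259948730469), 136.84512329101562) [ 0.55399788 -0.15026031  0.076     ]
hub_center 0.89 158.8 140.2 136 183 118 163 1766
hub_center 0.77 99.6 219.6 81 117 203 236 963
hub_center 0.65 164.0 212.4 146 181 196 229 974
cradle_ring 0.73 367.0 205.9 342 386 182 228 902
cradle_ring 0.66 396.0 209.2 319 445 172 241 1949
pedal_pad 0.97 397.5 211.4 320 445 173 241 1821
bearing_center [(0.47, array([0.531, 0.296, 0.028]))]
cage_center [(0.52, array([0.53 , 0.193, 0.046]))]
scene ring ((159.5955047607422, 178.73159790039062), (19.94975471496582, 33.00153732299805), 81.32170104980469) [ 0.56225573 -0.1479745   0.076     ]
hub_center 0.9 373.1 186.4 359 386 169 201 617
hub_center 0.71 321.7 184.4 309 334 168 199 558
hub_center 0.62 336.2 225.5 313 358 199 248 1552
cradle_ring 0.82 160.2 179.7 144 178 168 195 515
pedal_pad 0.56 143.7 175.4 103 199 156 203 1005
bearing_center [(0.62, array([0.534, 0.297, 0.028]))]
cage_center [(0.8, array([0.538, 0.19 , 0.033]))]
```

```bash
python3 -c "
import cv2,numpy as np
cv2.imwrite('pics/crops.png',np.vstack([cv2.resize(cv2.imread('pics/crop_top.png'),(596,298)),cv2.resize(cv2.imread('pics/crop_scene.png'),(596,298))]))"
```

```text
(no output)
```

View pics/crops.png

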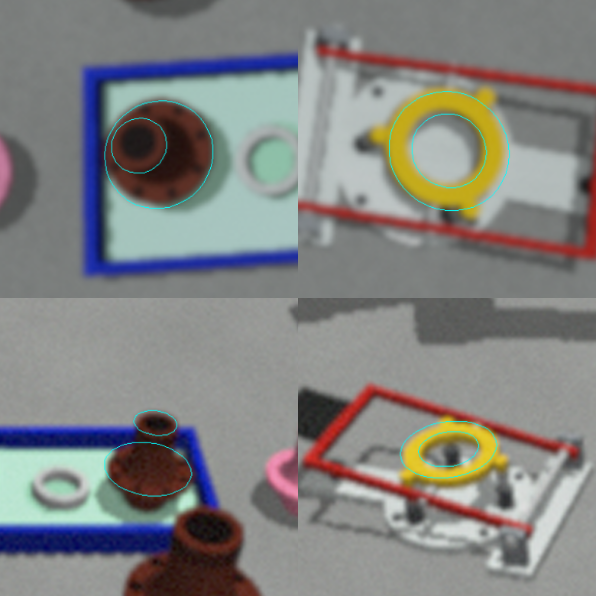

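The crop confirms the hub: at top (165,212) it stands beside the bearing and is smaller than the bolt-holed one, and it's bronze, not pink. The overlay circles fit both the hub and the ring. I'll refine both with silhouette fits, then press the treadle.

```bash
cat > fit.py <<'E'
from h import *
from scipy.optimize import minimize
S=4
def hullmask(n,pts_list,roi):
    x0,y0,w,h=roi; m=np.zeros((h*S,w*S),np.uint8)
    for pts in pts_list:
        hl=cv2.convexHull(np.float32(pts)).reshape(-1,2); cv2.fillPoly(m,[np.int32(np.round(((hl-[x0,y0]+.5)*S-.5)*16))],1,shift=4)
    return cv2.resize(m.astype(np.float32),(w,h),interpolation=cv2.INTER_AREA)
def hubsil(n,x,y,zf):
    c=lambda z,d:circ(n,[x,y,zf+z],d/2)
    return [np.vstack([c(0,.044),c(.034,.052)]),np.vstack([c(.034,.092),c(.042,.092)]),np.vstack([c(.042,.06),c(.06,.044)]),np.vstack([c(.06,.044),c(.102,.044)])]
E
python3 - <<'E'
from fit import *
ims={n:cv2.imread(f"pics/{n}0.png") for n in ("top","scene")}
hub={};ring={}
for n in ims:
    hsv=cv2.cvtColor(ims[n],cv2.COLOR_BGR2HSV)
    y=cv2.inRange(hsv,(20,110,90),(36,255,255)).astype(np.float32)/255
    b=ims[n].astype(int); rd=((b[...,2]>b[...,0]+12)&(b[...,2]>b[...,1]+12)).astype(np.float32)
    c=proj(n,[.552,-.152,.07]).astype(int); ring[n]=((c[0]-30,c[1]-30,60,60),y)
    c=proj(n,[.529,.385,.07]).astype(int); hub[n]=((c[0]-24,c[1]-24,48,48),rd)
def cut(a,roi): x,y,w,h=roi; return a[y:y+h,x:x+w]
def hc(p,ns):
    e=0
    for n in ns:
        roi,m=hub[n]; pr=hullmask(n,hubsil(n,p[0],p[1],.012),roi); tgt=cut(m,roi)
        l=np.ones_like(tgt)
        if n=="scene": l[36:]=0   # big hub in front
        e+=(l*np.abs(pr-tgt)).sum()
    return e
def rc(p,ns):
    e=0
    for n in ns:
        roi,m=ring[n]; f=lambda r_:[np.vstack([circ(n,[*p,.076],r_),circ(n,[*p,.062],r_)])]
        out=hullmask(n,f(.05),roi)
        hole=np.minimum(hullmask(n,[circ(n,[*p,.076],.031)],roi),hullmask(n,[circ(n,[*p,.062],.031)],roi))
        pr=out*(1-hole); e+=np.minimum(1,np.abs(pr-cut(m,roi))).sum()
    return e
for ns in (["top"],["scene"],["top","scene"]):
    for f,g,nm in ((hc,(.529,.385),"hub"),(rc,(.553,-.152),"ring")):
        s=minimize(f,g,args=(ns,),method="Nelder-Mead",options=dict(initial_simplex=[g,(g[0]+.01,g[1]),(g[0],g[1]+.01)],xatol=2e-4))
        print(ns,nm,s.x.round(4),round(s.fun,1))
E
```

```text
Traceback (most recent call last):
  File "fit.py", line 11, in hubsil
    return [np.vstack([c(0,.044),c(.034,.052)]),np.vstack([c(.034,.092),c(.042,.092)]),np.vstack([c(.042,.06),c(.06,.044)]),np.vstack([c(.06,.044),c(.102,.044)])]
                                                                                                                                       ~^^^^^^^^^^
  File "fit.py", line 10, in <lambda>
    c=lambda z,d:circ(n,[x,y,zf+z],d/2)
                 ~~~~^^^^^^^^^^^^^^^^^^
  File "h.py", line 15, in circ
    t=np.linspace(0,2*np.pi,40); return np.array([proj(n,[P[0]+rad*np.cos(a),P[1]+rad*np.sin(a),P[2]]) for a in t])
                                                  ~~~~^^^^^^^^^^^^^^^^^^^^^^^^^^^^^^^^^^^^^^^^^^^^^^^^
  File "h.py", line 11, in proj
    c,M=cam(n); q=M.T@(np.array(P,float)-c["position"]); return np.array([c["fx"]*q[0]/q[2]+c["cx"],c["fy"]*q[1]/q[2]+c["cy"]])
        ~~~^^^
  File "h.py", line 5, in cam
    c=vision.get_calibration(n); q=c["orientation"]
ValueError: time passes only in moves, steps and waits
```

```bash
sed -i 's/^def cam(n):/import functools\n@functools.lru_cache\ndef cam(n):/' h.py
cat > runfit.py <<'E'
from fit import *
import sys
ims={n:cv2.imread(f"pics/{n}0.png") for n in ("top","scene")}
hub={};ring={}
for n in ims:
    hsv=cv2.cvtColor(ims[n],cv2.COLOR_BGR2HSV)
    y=cv2.inRange(hsv,(20,110,90),(36,255,255)).astype(np.float32)/255
    b=ims[n].astype(int); rd=((b[...,2]>b[...,0]+12)&(b[...,2]>b[...,1]+12)).astype(np.float32)
    c=proj(n,[.552,-.152,.07]).astype(int); ring[n]=((c[0]-30,c[1]-30,60,60),y)
    c=proj(n,[.529,.385,.07]).astype(int); hub[n]=((c[0]-24,c[1]-24,48,48),rd)
def cut(a,roi): x,y,w,h=roi; return a[y:y+h,x:x+w]
def hc(p,ns):
    e=0
    for n in ns:
        roi,m=hub[n]; pr=hullmask(n,hubsil(n,p[0],p[1],.012),roi); tgt=cut(m,roi)
        l=np.ones_like(tgt)
        if n=="scene": l[36:]=0
        e+=(l*np.abs(np.minimum(pr,1)-tgt)).sum()
    return e
def rc(p,ns):
    e=0
    for n in ns:
        roi,m=ring[n]; f=lambda r_:[np.vstack([circ(n,[*p,.076],r_),circ(n,[*p,.062],r_)])]
        out=hullmask(n,f(.05),roi)
        hole=np.minimum(hullmask(n,[circ(n,[*p,.076],.031)],roi),hullmask(n,[circ(n,[*p,.062],.031)],roi))
        e+=np.abs(out*(1-hole)-cut(m,roi)).sum()
    return e
for ns in (["top"],["scene"],["top","scene"]):
    for f,g,nm in ((hc,(.529,.385),"hub"),(rc,(.553,-.152),"ring")):
        s=minimize(f,g,args=(ns,),method="Nelder-Mead",options=dict(initial_simplex=[g,(g[0]+.01,g[1]),(g[0],g[1]+.01)],xatol=2e-4))
        print(ns,nm,s.x.round(4),round(s.fun,1))
E
python3 runfit.py
```

```text
['top'] hub [0.5334 0.387 ] 189.5
['top'] ring [ 0.5551 -0.1523] 172.8
['scene'] hub [0.5327 0.3871] 64.2
['scene'] ring [ 0.5517 -0.1509] 91.2
['top', 'scene'] hub [0.5325 0.3869] 253.6
['top', 'scene'] ring [ 0.5552 -0.1517] 279.4
```

```bash
python3 - <<'E'
from h import *
yaw=np.radians(-9)
c=telemetry.current_tool_rot(); print(c)
q=quat(yaw)
for y in (yaw,yaw+np.pi): print(inverse_kinematics([.528,-.308,.17],quat(y)))
gripper_to(0.0,20)
r.move_to([.528,-.310,.16],q)
stat("above")
g=r.move_l([.528,-.310,.070],vel=.08,guard=25); stat(f"mid {g}")
if not g:
    g=r.move_l([.528,-.311,.071-.025+.025],vel=.04,guard=12)
    im=vision.snapshot("scene"); cv2.imwrite("pics/press.png",cv2.resize(im[100:260,40:280,::-1],None,fx=3,fy=3))
E
```

```text
[ 4.70654916e-05  8.44057042e-01 -5.36253397e-01  3.84725279e-05]
[-6.41854361e-01  3.67519183e-01  1.52148354e+00 -4.44089210e-16
  1.25258993e+00 -4.84774729e-01]
[-0.64185436  0.36751918  1.52148354  0.          1.25258993  2.65681792]
above t 4.07 p [ 0.5276 -0.311   0.1603] F [-0.2  0.3  0.2] w 0.0004
mid True t 5.07 p [ 0.5281 -0.312   0.0763] F [-1.4  0.   6.4] w 0.0006
```

```bash
python3 - <<'E'
from h import *
g=r.move_l([.528,-.311,.0735],vel=.02,guard=15); stat(f"press {g}")
r.hold(.25); stat("held")
im=vision.snapshot("scene"); cv2.imwrite("pics/press.png",cv2.resize(im[100:260,40:280,::-1],None,fx=3,fy=3))
E
```

```text
press True t 5.28 p [ 0.5281 -0.3119  0.0764] F [-0.6 -0.3  5.5] w 0.0007
held t 5.53 p [ 0.5281 -0.3119  0.0763] F [-1.2 -0.6  6.5] w 0.0002
```

View pics/press.png

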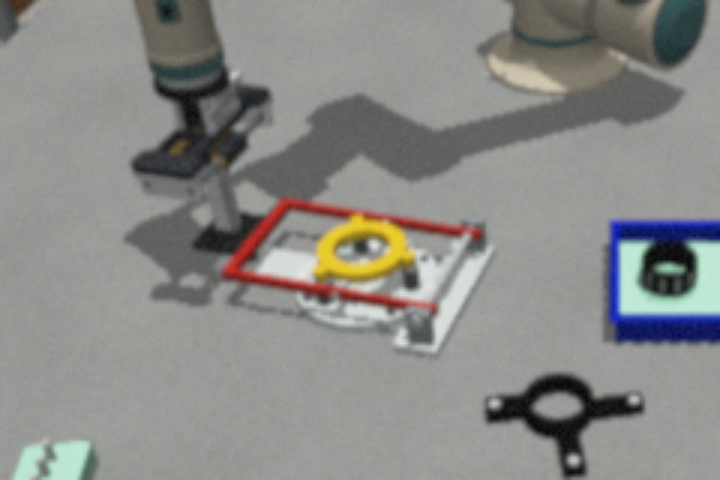

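The picture shows the treadle flat, with the closed fingers on the pad at about (220,235). Both guarded moves ended at the same height, with the tip at 51 mm, so it's on the stop. I'll add a small firm push and then release.

```bash
python3 - <<'E'
from h import *
r.move_l([.528,-.312,.0755],vel=.02); r.hold(.2); stat("firm")
r.move_l([.528,-.311,.16],vel=.12); stat("up")
r.hold(.2)
im=vision.snapshot("scene"); cv2.imwrite("pics/rel.png",cv2.resize(im[100:260,40:280,::-1],None,fx=3,fy=3))
E
```

```text
firm t 6.03 p [ 0.5281 -0.3119  0.0762] F [-1.4  0.2 10. ] w 0.0006
up t 6.88 p [ 0.5274 -0.3104  0.1588] F [-0.1  0.1  0.2] w 0.0007
```

View pics/rel.png

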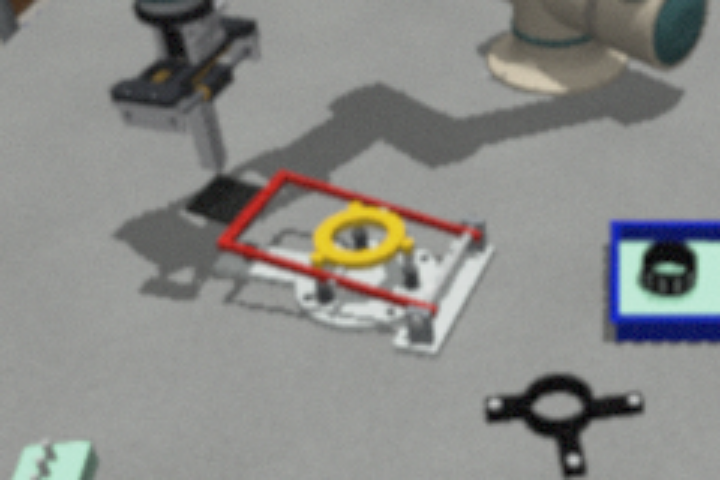

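The treadle is fully back up: pad at (225,200), crossbar raised. Next is the hub: two gentle centring squeezes 90° apart, then the grip.

```bash
python3 - <<'E'
from h import *
H=[.532,.387]
r.move_l([.528,-.31,.26],vel=.25)
gripper_to(.094,8)
for y in (0,np.pi,np.pi/2,-np.pi/2): print(y,inverse_kinematics([*H,.26],quat(y)))
r.move_to([*H,.24],quat(np.pi/2)); stat("above")
g=r.move_l([*H,.101],vel=.1,guard=6); stat(g)
im=vision.snapshot("scene"); cv2.imwrite("pics/g1.png",cv2.resize(im[110:260,220:420,::-1],None,fx=3,fy=3))
if not g:
    gripper_to(.03,4); stat("sq1")
im=vision.snapshot("scene"); cv2.imwrite("pics/g2.png",cv2.resize(im[110:260,220:420,::-1],None,fx=3,fy=3))
E
```

```text
0 [ 5.23219436e-01  3.89800609e-01  1.26116215e+00 -4.44089210e-16
  1.49062989e+00  5.23219436e-01]
3.141592653589793 [ 0.52321944  0.38980061  1.26116215  0.          1.49062989 -2.61837322]
1.5707963267948966 [ 5.23219436e-01  3.89800609e-01  1.26116215e+00 -4.44089210e-16
  1.49062989e+00 -1.04757689e+00]
-1.5707963267948966 [0.52321944 0.38980061 1.26116215 0.         1.49062989 2.09401576]
above t 11.61 p [0.5327 0.3861 0.2401] F [-0.1  0.4  0.5] w 0.0939
False t 13.15 p [0.5325 0.3873 0.1018] F [0.3 0.3 0.8] w 0.0939
sq1 t 14.03 p [0.532  0.3865 0.101 ] F [-0.1 -2.4  0. ] w 0.044
```

View pics/g2.png

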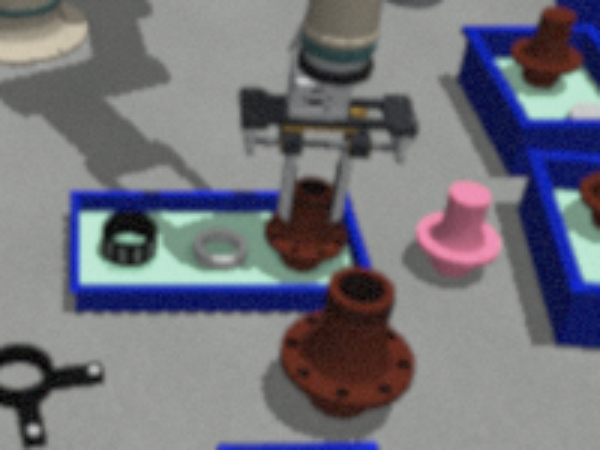

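The fingers straddle the neck at (310,195) in the crop and the opening reads 44 mm. Next I'll do the second squeeze, then the firm grip and lift.

```bash
python3 - <<'E'
from h import *
H=[.532,.387]
gripper_to(.094,4)
r.move_to([*H,.101],quat(0)); stat("rot")
gripper_to(.03,4); stat("sq2")
gripper_to(.03,55); stat("grip")
g=r.move_l([*H,.14],vel=.08); stat("lift")
g=r.move_l([*H,.25],vel=.15); stat("lift")
for n in ("scene","top"):
    im=vision.snapshot(n); cv2.imwrite(f"pics/l_{n}.png",im[:,:,::-1])
E
python3 -c "
import cv2,numpy as np
a=cv2.imread('pics/l_scene.png')[60:240,220:420];b=cv2.imread('pics/l_top.png')[100:280,90:290]
cv2.imwrite('pics/lift.png',np.hstack([cv2.resize(a,(400,360)),cv2.resize(b,(400,360))]))"
```

```text
rot t 16.38 p [0.532 0.387 0.101] F [-0.5 -0.3 -0.5] w 0.094
sq2 t 17.2 p [0.5316 0.387  0.1009] F [-1.4  0.4 -0.1] w 0.0437
grip t 17.42 p [0.5317 0.387  0.1009] F [-1.3 -0.8  0.2] w 0.0429
lift t 18.05 p [0.5318 0.3868 0.1398] F [ 0.2 -0.4 -4.6] w 0.0434
lift t 18.93 p [0.5313 0.3866 0.2486] F [-1.5 -0.8 -4.4] w 0.0433
```

View pics/lift.png

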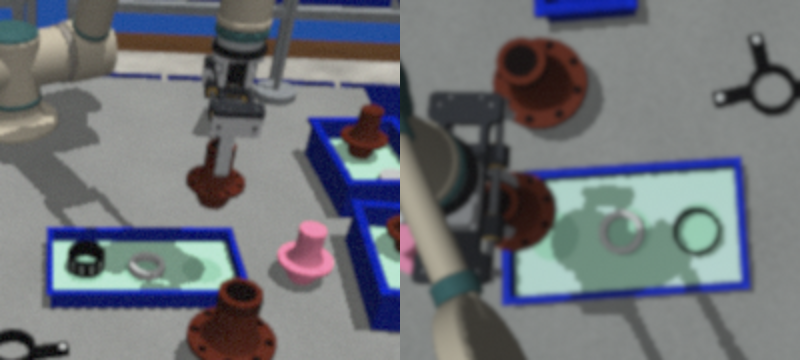

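The hub is off the tray, upright and held with 4.5 N of weight. I'll bring it over the ring and check the alignment before entering.

```bash
python3 - <<'E'
from h import *
G=[.554,-.152]
r.move_to([*G,.25],quat(np.radians(-9))); stat("over")
r.move_l([*G,.170],vel=.12); r.hold(.15); stat("hover")
o=[]
for n in ("scene","top"):
    im=vision.snapshot(n)[:,:,::-1]; cv2.imwrite(f"pics/h_{n}.png",im)
    print([(round(d["score"],2),np.round(d["at"],4)) for t in ("hub_center","ring_top") for d in models.mark_of(t,n)])
    c=proj(n,[*G,.08]); x,y=int(c[0])-40,int(c[1])-40
    b=cv2.resize(im,None,fx=5,fy=5,interpolation=cv2.INTER_CUBIC)
    p=telemetry.current_ee_pos(); f=p[2]-.089
    for P,rd,cl in (([*G,.076],.05,(255,255,0)),([*G,.076],.031,(255,255,0)),([p[0],p[1],f],.022,(0,255,0)),([p[0],p[1],f+.034],.046,(0,255,0)),([p[0],p[1],f+.102],.022,(0,255,0))):
        cv2.polylines(b,[np.int32((circ(n,P,rd)+.5)*5)],True,cl,1)
    o.append(b[y*5:y*5+400,x*5:x*5+400])
cv2.imwrite("pics/hover.png",np.hstack(o))
E
```

```text
over t 20.98 p [ 0.5544 -0.151   0.25  ] F [ 1.   0.4 -4.6] w 0.0432
hover t 21.95 p [ 0.5547 -0.1523  0.1711] F [ 0.9  0.5 -4.2] w 0.0433
[(0.93, array([0.729 , 0.4098, 0.0706])), (0.71, array([ 0.5531, -0.1522,  0.1303])), (0.58, array([0.51  , 0.5615, 0.0516])), (0.69, array([ 0.5581, -0.1538,  0.0766])), (0.61, array([0.7377, 0.0888, 0.0094]))]
[(0.94, array([0.5122, 0.56  , 0.053 ])), (0.73, array([0.7291, 0.4102, 0.0721])), (0.58, array([ 0.5516, -0.1553,  0.1319])), (0.39, array([ 0.5237, -0.3124,  0.1011])), (0.56, array([ 0.5534, -0.1556,  0.0729]))]
```

View pics/hover.png

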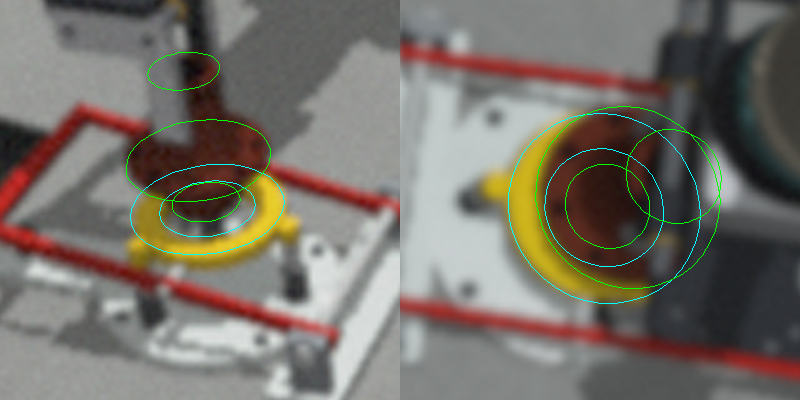

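```bash
python3 -c "
import cv2
a=cv2.imread('pics/h_scene.png')[135:210,115:200]
cv2.imwrite('pics/hz.png',cv2.convertScaleAbs(cv2.resize(a,None,fx=8,fy=8,interpolation=cv2.INTER_CUBIC),alpha=1.6))"
```

```text
(no output)
```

View pics/hz.png

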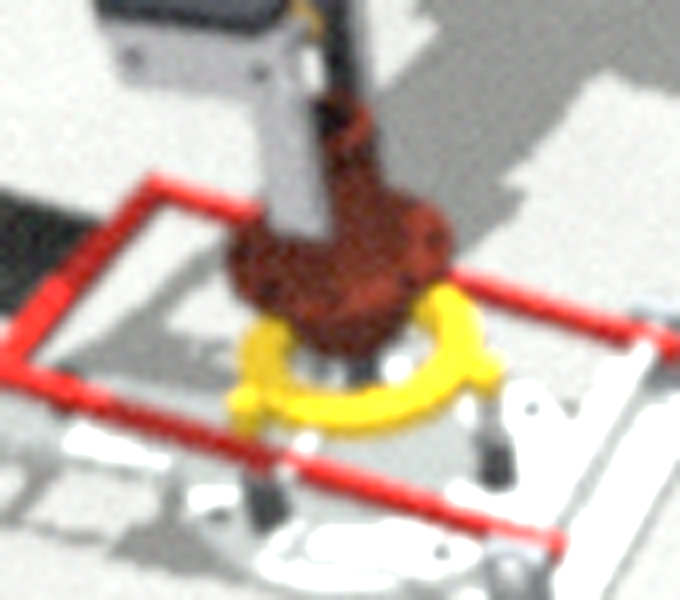

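The hub is upright and its spigot is over the bore. I'll descend under guard until the flange makes contact.

```bash
python3 - <<'E'
from h import *
G=[.554,-.152]
g=r.move_l([*G,.142],vel=.06,guard=5); stat(f"a {g}")
if not g:
    g=r.move_l([*G,.122],vel=.03,guard=6); r.hold(.2); stat(f"contact {g}")
o=[]
for n in ("scene","top"):
    im=vision.snapshot(n)[:,:,::-1]; c=proj(n,[*G,.09]); x,y=int(c[0])-40,int(c[1])-40
    o.append(cv2.resize(im[y:y+80,x:x+80],(400,400),interpolation=cv2.INTER_CUBIC))
cv2.imwrite("pics/cont.png",np.hstack(o))
E
```

```text
a False t 22.87 p [ 0.554  -0.152   0.1417] F [ 0.3  0.4 -4.7] w 0.0435
contact True t 23.55 p [ 0.5542 -0.1521  0.1291] F [ 0.8 -0.2  3. ] w 0.0434
```

View pics/cont.png

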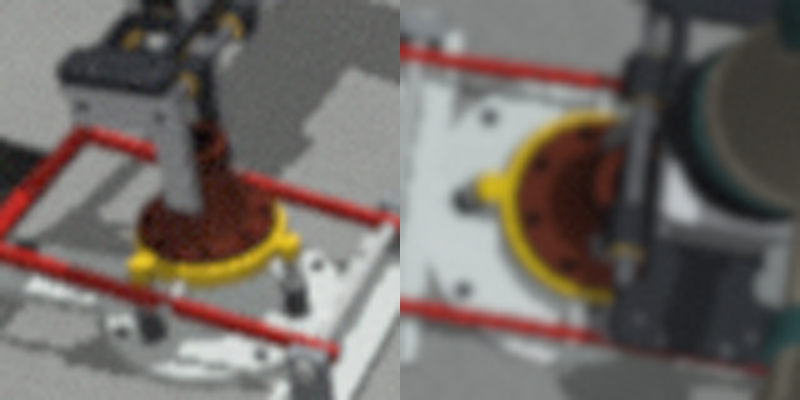

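The flange is on the ring, with an even yellow margin all round at top view (500–620, 115–300), so it's centred within about 1–2 mm. Next I press it to the bottom stop.

```bash
python3 - <<'E'
from h import *
gripper_to(.03,60)
G=[.554,-.152]
g=r.move_l([*G,.106],vel=.03,guard=22); stat(f"stop {g}"); r.hold(.3); stat("held")
z=telemetry.current_ee_pos()[2]
r.move_l([*G,z-.0015],vel=.02,guard=30); r.hold(.4); stat("firm"); print(telemetry.current_dq().round(4) if hasattr(telemetry.current_dq(),'round') else 0)
o=[]
for n in ("scene","top"):
    im=vision.snapshot(n)[:,:,::-1]; c=proj(n,[*G,.09]); x,y=int(c[0])-40,int(c[1])-40
    o.append(cv2.resize(im[y:y+80,x:x+80],(400,400),interpolation=cv2.INTER_CUBIC))
cv2.imwrite("pics/down.png",np.hstack(o))
E
```

```text
stop True t 24.44 p [ 0.5541 -0.152   0.1134] F [-1.5  1.2 10.4] w 0.0435
held t 24.74 p [ 0.5541 -0.152   0.1138] F [-1.5  1.1 10.5] w 0.0433
firm t 25.47 p [ 0.5538 -0.1519  0.1133] F [ 1.9 -0.8 10.2] w 0.0435
[-0.0007  0.0013  0.0003 -0.     -0.     -0.0027]
```

View pics/down.png

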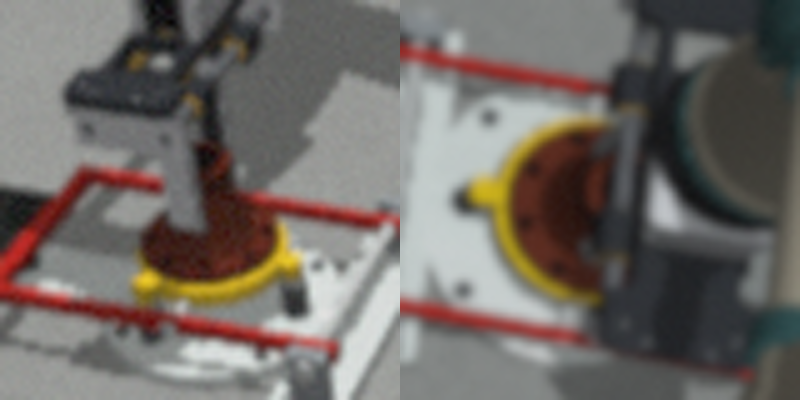

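```bash
python3 - <<'E'
from h import *
G=[.554,-.152]
for z in (.1115,.1100,.1085):
    g=r.move_l([*G,z],vel=.02,guard=40); r.hold(.3); stat(f"{z} {g}")
    if telemetry.current_wrist_force()[2]>25 or g: break
im=vision.snapshot("scene")[:,:,::-1]; cv2.imwrite("pics/d2.png",im)
a=cv2.resize(im[100:260,40:280],None,fx=3,fy=3); b=cv2.imread("pics/press.png")
cv2.imwrite("pics/cmp.png",np.hstack([a[180:420,200:560],b[180:420,200:560]]))
E
```

```text
0.1115 False t 26.12 p [ 0.5538 -0.152   0.1127] F [ 3.1 -0.9 12.5] w 0.0432
0.11 False t 26.67 p [ 0.5538 -0.152   0.1126] F [ 0.9 -0.2 19. ] w 0.0435
0.1085 False t 27.22 p [ 0.5538 -0.152   0.1126] F [-0.4  0.5 27.6] w 0.0435
```

View pics/cmp.png

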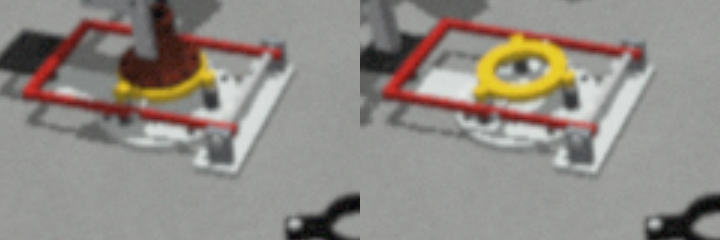

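```bash
python3 - <<'E'
from h import *
vision.snapshot("top")
for t in ("bearing_center","cage_center","upright_center"): print(t,[(round(d["score"],2),np.round(d["at"],3)) for d in models.mark_of(t,"top")])
r.hold(.4); stat("final"); print(r.sign_off())
E
```

```text
bearing_center [(0.49, array([0.529, 0.295, 0.02 ]))]
cage_center [(0.54, array([0.531, 0.191, 0.028]))]
upright_center [(0.66, array([0.74 , 0.084, 0.012]))]
final t 27.87 p [ 0.5538 -0.152   0.1126] F [-0.8  1.  27.7] w 0.0435
the job is handed in; nothing more can be done
None
```

I pressed the red treadle to its stop with the ring empty and let it come fully back up. Then I moved the bronze hub from the kit tray into the yellow ring and pressed the ring down to its stop. I handed in at about 28 s of the 64 s allowed, with the gripper still holding the hub down. No verdict was reported.

**Last checks:**
- **Ring at the bottom:** the tool stayed at z = 0.1126 m while the push rose from 12 to 28 N, so it is against the hard stop and the hub is not slipping in the grip. The treadle also looks the same in the scene image as when I had it on its stop.
- **Hub seated:** it is upright and within about 1–2 mm of the ring's centre, judged from the pictures when the flange first touched.
- **Other parts:** the bearing, spacer and casting are within about 2–3 mm of where they started.

**One disagreement:** from first contact at z = 0.1291 m, the final height gives only 16.5 mm of travel. The listed sizes put contact at about 0.131 m, which gives about 18 mm. The ring may already have been slightly down when I took the first reading.

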